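Prop the levered-up edge of a steel bench block

TASK

Lever up the edge of the heavy steel bench block: take the handle of the pry bar pinned to the fulcrum block and press it down to its stop, where its stiff pivot keeps it. Then slide the flat aluminium packing bar along the bench, end-on and square to the raised edge, about 3 cm under it, beside the pry bar on the side nearer the robot. Let go of it there, without shoving the steel block out of its place.

Things in the scene. Friction and masses are not known exactly. Their poses are not given: they have to be found in the camera images.
- pry_bar (a joint): Pry bar's pivot, rad: 0 = handle fully up (sloping up at 0.40 rad away from the steel block), 0.42 = fully down on its stop (about level). Starts at 0 to 0.05. Stiff: it takes about 10 to 20 N down at the grip point to move it, and it stays where it is left, also under load. Fully down, its nose holds the block's edge about 17 mm higher.
- bar_grip (a point): Grip point on the handle of the dark steel pry bar (14 mm square): on its centre line, 180 mm from the pivot, 35 mm short of its end. y axis along the bar, from pivot to end; x level, along the pivot pin. The pivot is 36 mm above the bench, on a wooden block with steel cheeks 51 mm high; from 60 mm out the bar is free to grip. The point swings down from 106 to 33 mm above the bench.
- block_edge (a point): Where the packing goes: point on the lower edge of the steel block (200x110x20 mm, 3.4 kg, on feet 16 mm high), on the long side facing the bar's handle; starts 16 mm above the bench. y axis out of the block, square to the edge; x along the edge to the pry bar, whose centre line is 90 mm away; z up through the 20 mm thickness. A foot, 18 mm across, stands 43 mm along -x, 10 mm inside.
- packing_center (a point): Centre of the loose packing bar: plain flat aluminium, 130 mm long (its y axis), 32 wide (x), 22 thick (z), 0.24 kg, lying flat on the open bench, this point 11 mm above it. The only long flat aluminium bar; a stub 50x55x50 mm and a wooden block 60x60x45 mm are bystanders. It does not fit under the block until the edge is raised.
There are look-alikes about, which are no part of the job. There is more than one size of the part that bears packing_center; the job needs the largest. What is shaped like the part that bears pry_bar but green or purple is not meant.

How it is judged:
By the outcome, as a careful person would: the job done as asked, in the order asked, and still so for the second after the job is handed in, with the robot touching nothing.
It also fails if it takes over 56 s, if anything falls off the work surface, if the arm or the gripper's body presses on something with over 40 N, if the wrist force passes 120 N, or if a joint passes its speed limit or range.

ROBOT

A 6-joint arm with a two-finger parallel gripper is mounted at the origin on the work surface. World frame = base frame: x ahead of the robot, y to its left, z up, the work surface at z = 0. Lengths are in m, angles in degrees, forces in N, time in s.
With the tool pointing down it reaches from about 0.425 to 1.125 m from the base axis. Payload 14.9 kg.
Tool frame: the origin (TCP) lies on the centre line of the jaws, within the pads' length; the fingertips stand 22 mm ahead of it and the grasp point (between the pads) lies 3 mm ahead of it (robot.tcp_to_tips is the distance from the TCP to the fingertips, in m); z points along the fingers, y is the line along which they close (so a half turn about z gives the same grasp; the last joint's range is limited). The gripper opens to 91 mm and grips with 3 to 60 N. Pads are 32 mm wide; open, the fingers measure 118 mm over their backs; the gripper's body (76 mm by 178 mm) begins 60 mm behind the grasp point.
Start: joints at [64.842, 21.709, 99.362, -0, 58.929, -1.908], TCP at [0.276, 0.643, 0.236] pointing down, gripper open.
Joint ranges: [-158.91, 158.91], [-42.39, 125.64], [0.06, 152.35], [-60.88, 240.88], [17.5, 164.5], [-176.32, 176.32]. Speed limits (degrees/s): [108.29, 108.29, 136.94, 180, 180, 180].

INTERFACE

Orientations are given as a 3x3 rotation matrix whose columns are the frame's x, y, z axes.
In Python, from plant import robot gives the robot as it stands.
- The arm moves only by the tool play_rows, never from a script. Its argument "deltas" is a list of rows, each an object with "travel": the shift along the tool's x, y, z in m, a list of three; "spin": the turn about the tool's z in rad; "jaw": the opening, from 0 (shut) to 1 (fully open). In form: [{"travel": [x, y, z], "spin": spin, "jaw": jaw}, ...]. A call has exactly 5 rows; each row shifts and turns the commanded pose from where the row before left it, along the tool's axes as they then stand; what a row does not reach is not made up. A row lasts 1/8 s, in which the tool goes at most 62.5 mm and 10.7 degrees, less where a joint would pass 70% of its speed; a pose out of reach is approached as far as the arm can. A call is refused whole if a number of a shift passes 0.0625 or a number of a turn 0.188, either way. A call with a gripper value outside its range is refused whole. The fingers move at their own pace and stop on an object; "squeeze" is the grip in N (left out, the last holds). Time passes only in rows, so rows that do not move let the fingers close, or fill a call up. It gives the time, the measured TCP pose, the force, the opening and the grip force at its end, in the units of the state.
- robot.state(): the state, without advancing time (a new reading comes with each control period).
- robot.get_image(name): name is "side" or "top" or "wrist"; returns (picture, depth): 400x640x3 uint8, blue, green, red; 400x640 float32, m along the optical axis (not along the pixel's ray), 0 where there is no reading.
- robot.get_calibration(name): a dict with "fovy" (degrees; the focal length in pixels is half the picture's height over the tangent of half this angle, whatever the lens; pixels are square), "cx", "cy" (the principal point, pixels), "k1" (the pictures are not rectified: a ray, as slopes to the right and down, at radius r is drawn at 1 + k1 r^2 times it, then the intrinsics apply), "R" (3x3) and "t" (3): a world point X has camera coordinates R X + t. Camera axes: x right, y down, z forward; pixel columns grow to the right and rows downward; lengths in m; the calibration is good to about 2 mm. A picture is of the moment at which its call begins: read the wrist's pose just before it. get_calibration takes no time and is no camera call; for the wrist camera it gives the pose at the moment of the call.
- robot.sign_off(): hands the job in; it is judged then, once.
The state is a dict: "clock": time; "qpos": joint angles; "dq": joint speeds; "joint_efforts": joint torques, N m; "tool_pos": TCP position; "tool_rot": TCP orientation; "wrist_force": force on the tool from outside, world axes, zero at the start; "torque": the same for the moment, N m; "gripper_width": opening from 0.0 (shut) to 1.0 (fully open); "finger_force": force on a finger pad.
Only numpy, scipy, OpenCV 4.12 (cv2) and the standard library are available. Lean on these libraries where they do the work, as an engineer would, in place of code of your own. Each camera call takes 0.05 s, during which the arm holds its last target. There are 200 camera calls.

## Working session

There is one attempt and no reset: what is moved stays moved. The work goes in short steps, Python scripts to look and compute and a tool call to move; the robot and the scene stay as the last step left them, time stands still between calls to the robot, and variables do not carry over. Pictures are saved under pics/ and viewed, at most 10 in all, crops included, and the job is handed in when it is done.

Besides the shell and the picture viewer there is one more tool, called after "Call:" as name(argument=value, ...), one argument or row to a line, values as JSON. play_rows: Moves the arm, as the interface text tells. Its arguments: {"type":"object","properties":{"deltas":{"type":"array"},"squeeze":{"type":"number"}},"required":["deltas"]}

```bash
mkdir -p pics; cat > h.py <<'E'
import numpy as np, cv2, sys
from plant import robot
def K(c):
    f=200/np.tan(np.radians(c["fovy"])/2); return np.array([[f,0,c["cx"]],[0,f,c["cy"]],[0,0,1.]])
def rays(c,uv):
    p=cv2.undistortPoints(np.array(uv,float).reshape(-1,1,2),K(c),np.array([c["k1"],0,0,0,0.]))[:,0]
    return np.c_[p,np.ones(len(p))]
def at_z(c,uv,z):
    R=np.array(c["R"]);t=np.array(c["t"]);d=rays(c,uv)@R;o=-R.T@t
    return o+d*((z-o[2])/d[:,2])[:,None]
def world(c,uv,dep):
    R=np.array(c["R"]);t=np.array(c["t"]);r=rays(c,uv)
    return (r*np.array(dep)[:,None]-t)@R
def cloud(c,D):
    v,u=np.mgrid[0:400,0:640];uv=np.c_[u.ravel(),v.ravel()]
    return world(c,uv,D.ravel()).reshape(400,640,3)
E
python3 - <<'E'
from h import *
s=robot.state();print(s["clock"],s["tool_pos"],np.round(s["tool_rot"],3).tolist())
for n in("top","side"):
    c=robot.get_calibration(n);p,D=robot.get_image(n)
    cv2.imwrite(f"pics/{n}0.png",p);np.savez(f"{n}0.npz",p=p,D=D,c=np.array(c,dtype=object))
    print(n,c["fovy"],np.round(np.array(c["R"]),2).tolist(),c["t"])
E
```

```text
0.0 [0.27618245 0.64280481 0.23527432] [[-0.919, 0.395, -0.0], [0.395, 0.919, -0.001], [0.0, -0.001, -1.0]]
top 56.637302800057476 [[0.08, -1.0, 0.0], [-0.97, -0.08, -0.23], [0.23, 0.02, -0.97]] [0.04511396 0.50730741 0.92598621]
side 50.78639261763689 [[0.89, -0.47, 0.01], [-0.35, -0.68, -0.64], [0.31, 0.57, -0.76]] [-0.40503022  0.27731586  1.00660967]
```

View pics/top0.png

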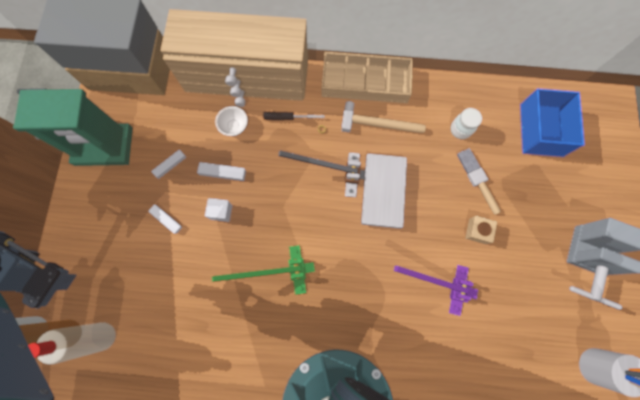

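View pics/side0.png

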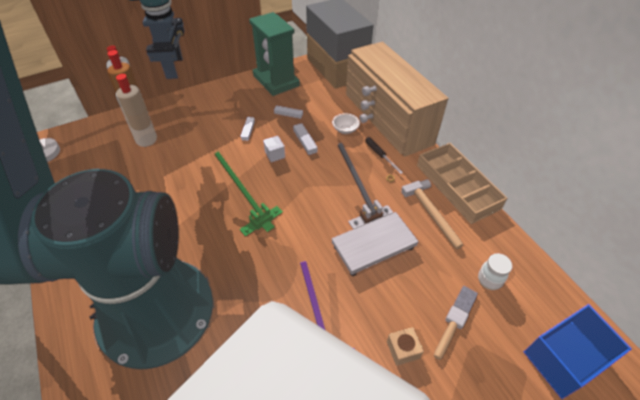

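The top view shows the dark pry bar from (280,153) to about (355,170), and the steel block around (385,190). The aluminium bars are at (221,171), which is the largest, (168,163) and (165,219); the stub is at (218,210). I'll enlarge this area.

```bash
python3 - <<'E'
from h import *
z=np.load("top0.npz",allow_pickle=True);p=z["p"]
a=cv2.resize(p[130:240,145:425],(0,0),fx=2.85,fy=2.85,interpolation=cv2.INTER_CUBIC);print(a.shape)
cv2.imwrite("pics/c1.png",a)
c=z["c"].item();P=cloud(c,z["D"])
for u,v in[(221,171),(205,170),(168,163),(165,219),(385,190),(300,158),(250,190)]:print(u,v,P[v,u].round(4))
E
```

```text
(314, 798, 3)
221 171 [0.5872 0.3704 0.0203]
205 170 [0.5855 0.4148 0.0234]
168 163 [0.5986 0.5241 0.0194]
165 219 [0.4389 0.5063 0.0144]
385 190 [ 0.5656 -0.0897  0.0366]
300 158 [0.6142 0.1457 0.1028]
250 190 [0.5441 0.2862 0.0007]
```

View pics/c1.png

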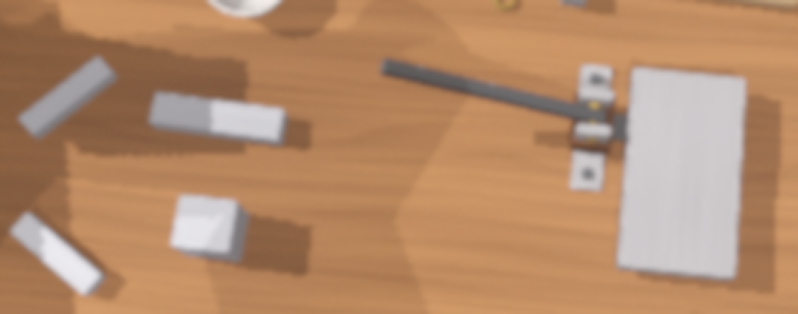

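The crop shows the block's top corners at (633,67), (746,77), (737,277) and (618,265). The packing bar runs from (150,107) to (283,125), and the pry bar from its end at (385,67) to its pivot near (594,112). Next I measure these.

```bash
python3 - <<'E'
from h import *
z=np.load("top0.npz",allow_pickle=True);c=z["c"].item();P=cloud(c,z["D"])
F=lambda L:[((x+.5)/2.85+144.5,(y+.5)/2.85+129.5) for x,y in L]
print("cam",-np.array(c["R"]).T@c["t"])
b=at_z(c,F([(633,67),(746,77),(737,277),(618,265)]),.036)
print("block",b[:,:2].round(4).tolist(),[np.linalg.norm(b[i]-b[(i+1)%4]).round(4) for i in range(4)])
def rect(u0,u1,v0,v1,lo,hi):
    Q=P[v0:v1,u0:u1].reshape(-1,3);Q=Q[(Q[:,2]>lo)&(Q[:,2]<hi)]
    r=cv2.minAreaRect((Q[:,:2]*1000).astype(np.float32));print(len(Q),r,np.median(Q[:,2]),cv2.boxPoints(r).round(0).tolist())
    return Q
print("block");rect(358,412,150,235,.028,.045)
print("pack");rect(190,252,155,188,.014,.03)
print("pack2");rect(148,188,148,182,.012,.03)
e=F([(385,67),(440,80),(480,88),(530,98),(560,104)])
for u,v in e:
    q=P[int(v)-1:int(v)+3,int(round(u))];print(round(u),round(v),q[np.argmax(q[:,2])].round(4))
Q=P[145:175,275:350].reshape(-1,3);Q=Q[(Q[:,2]>.055)&(Q[:,2]<.14)]
m=Q.mean(0);d=np.linalg.svd(Q-m)[2][0];t=(Q-m)@d;print("bar",len(Q),m.round(4),d.round(4),(m+d*t.min()).round(4),(m+d*t.max()).round(4))
E
```

```text
cam [0.27999425 0.07184482 1.01650779]
block [[0.6686, -0.0343], [0.6676, -0.1457], [0.4674, -0.143], [0.4696, -0.0308]] [np.float64(0.1114), np.float64(0.2002), np.float64(0.1123), np.float64(0.199)]
block
2862 ((567.7673950195312, -76.87690734863281), (131.7993927001953, 201.6188507080078), 89.39700317382812) 0.03700664222905427 [[466.0, -142.0], [668.0, -144.0], [669.0, -12.0], [468.0, -10.0]]
pack
533 ((589.0313110351562, 372.3759765625), (130.7211456298828, 33.40207290649414), 87.00310516357422) 0.022586744453584013 [[569.0, 308.0], [602.0, 306.0], [609.0, 437.0], [576.0, 439.0]]
pack2
310 ((599.261474609375, 524.8373413085938), (26.39838981628418, 99.04058074951172), 46.37431716918945) 0.017425703299812044 [[554.0, 549.0], [626.0, 481.0], [644.0, 500.0], [573.0, 569.0]]
280 153 [0.28   0.0718 1.0165]
299 158 [0.616  0.1484 0.1048]
313 161 [0.6162 0.112  0.0899]
331 164 [0.6157 0.0637 0.0714]
341 166 [0.6132 0.0359 0.0606]
bar 415 [0.6151 0.1189 0.0901] [-0.0184 -0.9303 -0.3663] [0.6167 0.1998 0.1219] [0.6132 0.0229 0.0523]
```

Call:
play_rows(
  deltas=[
    {"travel":[0,0,0],"spin":0.17,"jaw":1},
    {"travel":[0,0,0],"spin":0.17,"jaw":1},
    {"travel":[0,0,0],"spin":0.17,"jaw":1},
    {"travel":[0,0,0],"spin":0.17,"jaw":1},
    {"travel":[0,0,0],"spin":0.17,"jaw":1},
  ],
)

```text
clock: 0.72
tool_pos: [0.2762, 0.643, 0.2355]
tool_rot: [[-0.304, 0.953, -0.0], [0.953, 0.304, -0.001], [-0.0, -0.0, -1.0]]
wrist_force: [-0.2, -0.3, 0.0]
gripper_width: 0.999
finger_force: 0.0
```

Call:
play_rows(
  deltas=[
    {"travel":[0,0,0],"spin":0.17,"jaw":1},
    {"travel":[0,0,0],"spin":0.164,"jaw":1},
    {"travel":[-0.039,0.029,0],"spin":0,"jaw":1},
    {"travel":[-0.039,0.029,0],"spin":0,"jaw":1},
    {"travel":[-0.039,0.029,0],"spin":0,"jaw":1},
  ],
)

```text
clock: 1.35
tool_pos: [0.3616, 0.5232, 0.2356]
tool_rot: [[0.019, 1.0, -0.0], [1.0, -0.019, -0.0], [-0.0, -0.0, -1.0]]
wrist_force: [0.5, -0.4, 0.4]
gripper_width: 0.996
finger_force: 0.0
```

Call:
play_rows(
  deltas=[
    {"travel":[-0.039,0.029,0],"spin":0,"jaw":1},
    {"travel":[-0.039,0.029,0],"spin":0,"jaw":1},
    {"travel":[-0.039,0.029,0],"spin":0,"jaw":1},
    {"travel":[-0.039,0.029,0],"spin":0,"jaw":1},
    {"travel":[-0.039,0.029,0],"spin":0,"jaw":1},
  ],
)

```text
clock: 1.98
tool_pos: [0.503, 0.3253, 0.2358]
tool_rot: [[0.019, 1.0, -0.0], [1.0, -0.019, -0.0], [-0.0, -0.0, -1.0]]
wrist_force: [0.1, 0.6, -0.4]
gripper_width: 1.0
finger_force: 0.0
```

Call:
play_rows(
  deltas=[
    {"travel":[-0.039,0.029,0],"spin":0,"jaw":1},
    {"travel":[-0.039,0.029,0],"spin":0,"jaw":1},
    {"travel":[-0.039,0.029,0],"spin":0,"jaw":1},
    {"travel":[-0.039,0.029,0],"spin":0,"jaw":1},
    {"travel":[0,0,0],"spin":0,"jaw":1},
  ],
)

```text
clock: 2.6
tool_pos: [0.6166, 0.1663, 0.2356]
tool_rot: [[0.022, 1.0, -0.0], [1.0, -0.022, -0.0], [-0.0, -0.0, -1.0]]
wrist_force: [-0.7, 0.2, -0.2]
gripper_width: 0.998
finger_force: 0.0
```

```bash
python3 - <<'E'
from h import *
s=robot.state();print(s["clock"],s["tool_pos"],np.round(s["tool_rot"],3).tolist(),s["qpos"])
n="wrist";c=robot.get_calibration(n);p,D=robot.get_image(n)
cv2.imwrite("pics/w1.png",p);np.savez("w1.npz",p=p,D=D,c=np.array(c,dtype=object))
E
```

```text
2.6 [0.61661574 0.16633202 0.23561994] [[0.022, 1.0, -0.0], [1.0, -0.022, -0.0], [-0.0, -0.0, -1.0]] [ 1.30093172e+01  1.63291403e+01  1.06750424e+02 -1.19703681e-02
  5.69314613e+01  1.42747079e+01]
```

View pics/w1.png

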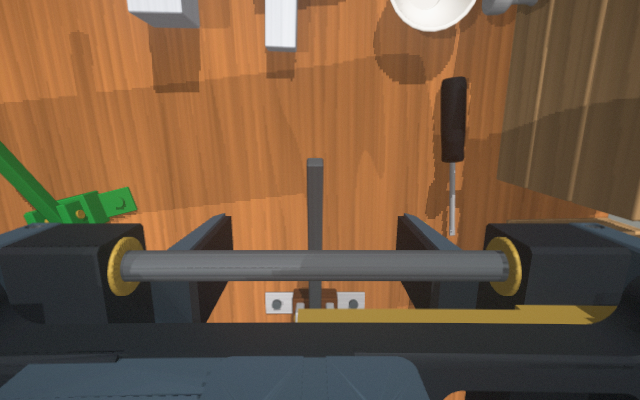

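The wrist view shows the handle end at (315,160), midway between the fingers. I'll descend, grip, and follow the arc down.

Call:
play_rows(
  deltas=[
    {"travel":[0,0,0.033],"spin":0,"jaw":1},
    {"travel":[0,0,0.033],"spin":0,"jaw":1},
    {"travel":[0,0,0.033],"spin":0,"jaw":1},
    {"travel":[0,0,0.032],"spin":0,"jaw":1},
    {"travel":[0,0,0],"spin":0,"jaw":0.5},
  ],
  squeeze=30,
)

```text
clock: 3.28
tool_pos: [0.6132, 0.1692, 0.1029]
tool_rot: [[0.018, 1.0, -0.004], [1.0, -0.018, -0.001], [-0.001, -0.004, -1.0]]
wrist_force: [0.1, -0.3, 0.2]
gripper_width: 0.92
finger_force: 0.0
```

Call:
play_rows(
  deltas=[
    {"travel":[0,0,0],"spin":0,"jaw":0.2},
    {"travel":[0,0,0],"spin":0,"jaw":0},
    {"travel":[0,0,0],"spin":0,"jaw":0},
    {"travel":[0,0,0],"spin":0,"jaw":0},
    {"travel":[0,0,0],"spin":0,"jaw":0},
  ],
)

```text
clock: 3.9
tool_pos: [0.6154, 0.1686, 0.1051]
tool_rot: [[0.019, 1.0, 0.0], [1.0, -0.019, 0.0], [0.0, 0.0, -1.0]]
wrist_force: [-0.1, -0.6, 0.1]
gripper_width: 0.375
finger_force: 0.0
```

Call:
play_rows(
  deltas=[
    {"travel":[0,0,0],"spin":0,"jaw":0},
    {"travel":[0,0,0],"spin":0,"jaw":0},
    {"travel":[0,0,0],"spin":0,"jaw":0},
    {"travel":[0,0,0],"spin":0,"jaw":0},
    {"travel":[0,0,0],"spin":0,"jaw":0},
  ],
  squeeze=45,
)

```text
clock: 4.53
tool_pos: [0.6172, 0.1685, 0.1053]
tool_rot: [[0.019, 1.0, 0.004], [1.0, -0.019, 0.0], [0.0, 0.004, -1.0]]
wrist_force: [11.9, -2.2, -6.5]
gripper_width: 0.152
finger_force: 45.0
```

Call:
play_rows(
  deltas=[
    {"travel":[0.0025,0,0.0067],"spin":0,"jaw":0},
    {"travel":[0.0022,0,0.0067],"spin":0,"jaw":0},
    {"travel":[0.002,0,0.0068],"spin":0,"jaw":0},
    {"travel":[0.0016,0,0.0069],"spin":0,"jaw":0},
    {"travel":[0.0013,0,0.007],"spin":0,"jaw":0},
  ],
)

```text
clock: 5.15
tool_pos: [0.6175, 0.179, 0.0725]
tool_rot: [[0.019, 1.0, 0.004], [1.0, -0.019, 0.001], [0.001, 0.004, -1.0]]
wrist_force: [0.5, 4.0, 16.8]
gripper_width: 0.147
finger_force: 45.0
```

Call:
play_rows(
  deltas=[
    {"travel":[0.001,0,0.007],"spin":0,"jaw":0},
    {"travel":[0.0008,0,0.007],"spin":0,"jaw":0},
    {"travel":[0.0006,0,0.007],"spin":0,"jaw":0},
    {"travel":[0.0003,0,0.007],"spin":0,"jaw":0},
    {"travel":[0,0,0.006],"spin":0,"jaw":0},
  ],
)

```text
clock: 5.78
tool_pos: [0.6176, 0.1822, 0.0384]
tool_rot: [[0.019, 1.0, 0.004], [1.0, -0.019, 0.002], [0.002, 0.004, -1.0]]
wrist_force: [-0.9, 9.1, 16.3]
gripper_width: 0.153
finger_force: 45.0
```

Call:
play_rows(
  deltas=[
    {"travel":[0,0,0.002],"spin":0,"jaw":0},
    {"travel":[0,0,0.002],"spin":0,"jaw":0},
    {"travel":[0,0,0.001],"spin":0,"jaw":0},
    {"travel":[0,0,0.001],"spin":0,"jaw":0},
    {"travel":[0,0,0],"spin":0,"jaw":0},
  ],
)

```text
clock: 6.4
tool_pos: [0.6176, 0.1821, 0.0325]
tool_rot: [[0.019, 1.0, 0.004], [1.0, -0.019, 0.002], [0.002, 0.004, -1.0]]
wrist_force: [0.4, 9.0, 13.0]
gripper_width: 0.151
finger_force: 45.0
```

Call:
play_rows(
  deltas=[
    {"travel":[0,0,0.001],"spin":0,"jaw":0},
    {"travel":[0,0,0.001],"spin":0,"jaw":0},
    {"travel":[0,0,0.001],"spin":0,"jaw":0},
    {"travel":[0,0,0],"spin":0,"jaw":0},
    {"travel":[0,0,0],"spin":0,"jaw":0},
  ],
)

```text
clock: 7.02
tool_pos: [0.6176, 0.1821, 0.0308]
tool_rot: [[0.019, 1.0, 0.003], [1.0, -0.019, 0.001], [0.002, 0.003, -1.0]]
wrist_force: [-8.2, 5.8, 36.8]
gripper_width: 0.151
finger_force: 45.0
```

```bash
cat > bar.py <<'E'
from h import *
n="top";c=robot.get_calibration(n);p,D=robot.get_image(n);P=cloud(c,D)
np.savez("t.npz",p=p,D=D,c=np.array(c,dtype=object))
a=cv2.resize(p[130:240,180:425],(0,0),fx=3.2,fy=3.2,interpolation=cv2.INTER_CUBIC);cv2.imwrite(sys.argv[1],a)
Q=P[140:180,265:350].reshape(-1,3);Q=Q[(Q[:,2]>.02)&(Q[:,2]<.15)&(abs(Q[:,0]-.615)<.009)]
for y0 in np.arange(.04,.24,.02):
    q=Q[abs(Q[:,1]-y0)<.01]
    if len(q)>3:print("bar y%.2f z %.4f n%d"%(y0,np.median(q[:,2]),len(q)))
Q=P[150:235,358:412].reshape(-1,3);Q=Q[(Q[:,2]>.03)&(Q[:,1]<-.04)&(Q[:,1]>-.14)&(Q[:,0]>.48)&(Q[:,0]<.66)]
A=np.c_[Q[:,:2]-[.57,-.09],np.ones(len(Q))];print("block plane",np.linalg.lstsq(A,Q[:,2],rcond=None)[0].round(4))
E
python3 bar.py pics/t1.png
```

```text
block plane [0. 0. 0.]
```

The force rose to 37 N, so the bar is on its stop. I'll release and lift.

Call:
play_rows(
  deltas=[
    {"travel":[0,0,0],"spin":0,"jaw":0.6},
    {"travel":[0,0,0],"spin":0,"jaw":0.6},
    {"travel":[0,0,0],"spin":0,"jaw":0.6},
    {"travel":[0,0,0],"spin":0,"jaw":0.6},
    {"travel":[0,0,0],"spin":0,"jaw":0.6},
  ],
)

```text
clock: 7.7
tool_pos: [0.6155, 0.1809, 0.0277]
tool_rot: [[0.019, 1.0, -0.0], [1.0, -0.019, -0.0], [-0.0, -0.0, -1.0]]
wrist_force: [-0.0, -0.5, -0.7]
gripper_width: 0.6
finger_force: 0.0
```

Call:
play_rows(
  deltas=[
    {"travel":[0,0,-0.02],"spin":0,"jaw":0.6},
    {"travel":[0,0,-0.05],"spin":0,"jaw":0.6},
    {"travel":[0.05,0,-0.05],"spin":0,"jaw":0.6},
    {"travel":[0.05,-0.02,0],"spin":0,"jaw":0.6},
    {"travel":[0.05,-0.005,0],"spin":0,"jaw":0.6},
  ],
)

```text
clock: 8.32
tool_pos: [0.5929, 0.3271, 0.1444]
tool_rot: [[0.019, 1.0, 0.002], [1.0, -0.019, 0.001], [0.001, 0.002, -1.0]]
wrist_force: [0.3, 0.0, -0.3]
gripper_width: 0.601
finger_force: 0.0
```

```bash
python3 bar.py pics/t2.png; python3 - <<'E'
from h import *
s=robot.state();print(s["clock"],s["tool_pos"])
c=robot.get_calibration("side");p,D=robot.get_image("side");P=cloud(c,D)
np.savez("s1.npz",p=p,D=D,c=np.array(c,dtype=object))
Q=P[200:280,325:425].reshape(-1,3);Q=Q[(Q[:,2]>.03)&(Q[:,2]<.07)&(Q[:,1]<-.04)&(Q[:,1]>-.14)&(Q[:,0]>.48)&(Q[:,0]<.66)]
A=np.c_[Q[:,:2]-[.57,-.09],np.ones(len(Q))];print("side plane",len(Q),np.linalg.lstsq(A,Q[:,2],rcond=None)[0].round(4))
E
```

```text
bar y0.04 z 0.0419 n41
bar y0.06 z 0.0425 n42
bar y0.08 z 0.0417 n44
bar y0.10 z 0.0417 n44
bar y0.12 z 0.0418 n43
bar y0.14 z 0.0405 n42
bar y0.16 z 0.0405 n39
bar y0.18 z 0.0402 n43
bar y0.20 z 0.0398 n40
bar y0.22 z 0.0383 n14
block plane [0.0054 0.1719 0.0461]
8.375 [0.59276449 0.33199593 0.14445015]
side plane 2379 [0.0037 0.1786 0.0459]
```

View pics/t2.png

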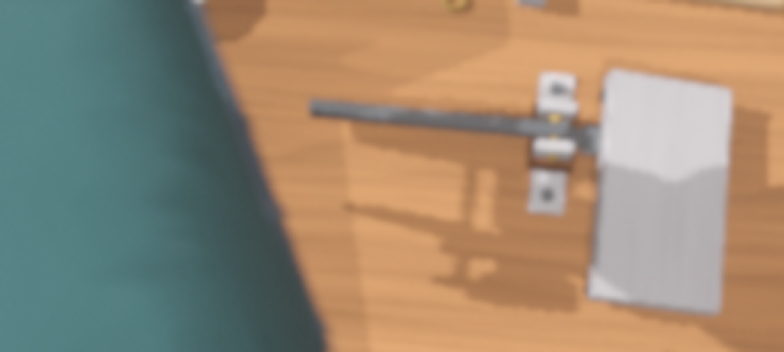

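The pry bar is level, with its top at z 0.04. The block is tilted 0.175 rad, and its top corners in the crop are (608,67), (732,88), (720,313) and (588,296). Next I measure the edge, flange, stub and packing bar.

```bash
python3 - <<'E'
from h import *
z=np.load("t.npz",allow_pickle=True);c=z["c"].item();P=cloud(c,z["D"])
F=lambda L:[((x+.5)/3.2+179.5,(y+.5)/3.2+129.5) for x,y in L]
e=at_z(c,F([(608,67),(588,296)]),.0545);f=at_z(c,F([(732,88),(720,313)]),.0365)
print("top near edge",e[:,:2].round(4).tolist(),"far",f[:,:2].round(4).tolist())
for a in(e,f):d=a[0]-a[1];print("len",np.linalg.norm(d).round(4),"slope dy/dx",(d[1]/d[0]).round(4))
print("flange",at_z(c,F([(530,213),(566,213),(568,172)]),.004)[:,:2].round(4).tolist())
z0=np.load("top0.npz",allow_pickle=True);P0=cloud(c,z0["D"])
Q=P0[190:230,198:236].reshape(-1,3);Q=Q[(Q[:,2]>.01)&(Q[:,2]<.06)];print("stub",Q.min(0),Q.max(0))
s=robot.state();n="wrist";c=robot.get_calibration(n);p,D=robot.get_image(n);cv2.imwrite("pics/w2.png",p);P=cloud(c,D)
np.savez("w2.npz",p=p,D=D,c=np.array(c,dtype=object))
m=(P[...,2]>.018)&(P[...,2]<.027)&(abs(P[...,0]-.589)<.05)&(abs(P[...,1]-.372)<.1)&(D>0)
Q=P[m];r=cv2.minAreaRect((Q[:,:2]*1000).astype(np.float32));print(len(Q),r,np.median(Q[:,2]),cv2.boxPoints(r).round(1).tolist())
E
```

```text
top near edge [[0.6695, -0.0398], [0.4678, -0.0337]] far [[0.6665, -0.1511], [0.466, -0.1467]]
len 0.2018 slope dy/dx -0.0301
len 0.2005 slope dy/dx -0.0222
flange [[0.5476, 0.0158], [0.5502, -0.0158], [0.5879, -0.0153]]
stub [0.44857298 0.33131447 0.01058988] [0.49985221 0.38810028 0.05547462]
5998 ((589.542724609375, 373.5158386230469), (130.33041381835938, 32.04253005981445), 86.69705963134766) 0.021373180440191063 [[569.7999877929688, 309.3999938964844], [601.7999877929688, 307.5], [609.2999877929688, 437.6000061035156], [577.2999877929688, 439.5]]
```

View pics/w2.png

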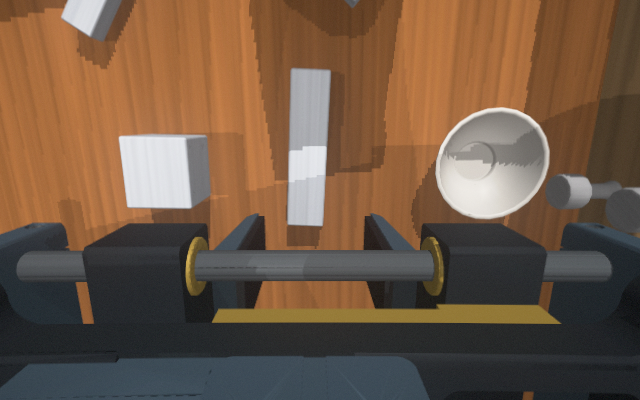

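The wrist view shows the packing bar at about (308,147) with the stub to its left, matching the measured centre (0.5895, 0.3735), tilted 3.3°. I'll grip it 40 mm behind the centre.

Call:
play_rows(
  deltas=[
    {"travel":[0.041,-0.001,0],"spin":0.038,"jaw":0.65},
    {"travel":[0.0405,-0.003,0],"spin":0,"jaw":0.65},
    {"travel":[0,0,0.04],"spin":0,"jaw":0.65},
    {"travel":[0,0,0.04],"spin":0,"jaw":0.65},
    {"travel":[0,0,0.02],"spin":0,"jaw":0.65},
  ],
  squeeze=30,
)

```text
clock: 9.1
tool_pos: [0.592, 0.4059, 0.0407]
tool_rot: [[0.058, 0.998, -0.002], [0.998, -0.058, -0.001], [-0.001, -0.002, -1.0]]
wrist_force: [0.1, -0.0, -1.2]
gripper_width: 0.647
finger_force: 0.0
```

Call:
play_rows(
  deltas=[
    {"travel":[0,0,0.01],"spin":0,"jaw":0.65},
    {"travel":[0,0,0.008],"spin":0,"jaw":0.65},
    {"travel":[0,0,0],"spin":0,"jaw":0.65},
    {"travel":[0,0,0],"spin":0,"jaw":0.5},
    {"travel":[0,0,0],"spin":0,"jaw":0.3},
  ],
)

```text
clock: 9.72
tool_pos: [0.5928, 0.4074, 0.0247]
tool_rot: [[0.057, 0.998, 0.001], [0.998, -0.057, 0.0], [0.001, 0.001, -1.0]]
wrist_force: [0.3, 0.4, -0.6]
gripper_width: 0.463
finger_force: 0.0
```

Call:
play_rows(
  deltas=[
    {"travel":[0,0,0],"spin":0,"jaw":0.2},
    {"travel":[0,0,0],"spin":0,"jaw":0.2},
    {"travel":[0,0,0],"spin":0,"jaw":0.2},
    {"travel":[0,0,0],"spin":0,"jaw":0.2},
    {"travel":[0,0,0],"spin":0,"jaw":0.2},
  ],
)

```text
clock: 10.35
tool_pos: [0.5925, 0.4073, 0.0244]
tool_rot: [[0.057, 0.998, 0.0], [0.998, -0.057, 0.0], [0.0, 0.0, -1.0]]
wrist_force: [-2.5, -0.1, 6.1]
gripper_width: 0.349
finger_force: 29.9
```

Call:
play_rows(
  deltas=[
    {"travel":[0,0,-0.001],"spin":-0.035,"jaw":0.2},
    {"travel":[-0.01,0,0],"spin":0,"jaw":0.2},
    {"travel":[-0.02,-0.004,0],"spin":0,"jaw":0.2},
    {"travel":[-0.025,-0.006,0],"spin":0,"jaw":0.2},
    {"travel":[-0.025,-0.007,0],"spin":0,"jaw":0.2},
  ],
)

```text
clock: 10.98
tool_pos: [0.5729, 0.3255, 0.0248]
tool_rot: [[0.023, 1.0, -0.001], [1.0, -0.023, -0.0], [-0.0, -0.001, -1.0]]
wrist_force: [0.5, -0.1, -2.6]
gripper_width: 0.35
finger_force: 29.9
```

Call:
play_rows(
  deltas=[
    {"travel":[-0.025,-0.008,0],"spin":0,"jaw":0.2},
    {"travel":[-0.025,-0.008,0],"spin":0,"jaw":0.2},
    {"travel":[-0.025,-0.008,0],"spin":0,"jaw":0.2},
    {"travel":[-0.025,-0.008,0],"spin":0,"jaw":0.2},
    {"travel":[-0.025,-0.008,0],"spin":0,"jaw":0.2},
  ],
)

```text
clock: 11.6
tool_pos: [0.5302, 0.2017, 0.025]
tool_rot: [[0.022, 1.0, -0.0], [1.0, -0.022, -0.0], [-0.0, -0.0, -1.0]]
wrist_force: [-0.2, -0.1, -2.5]
gripper_width: 0.35
finger_force: 29.9
```

Call:
play_rows(
  deltas=[
    {"travel":[-0.025,-0.004,0],"spin":0,"jaw":0.2},
    {"travel":[-0.02,0,0],"spin":0,"jaw":0.2},
    {"travel":[-0.01,0,0],"spin":0,"jaw":0.2},
    {"travel":[0,0,0],"spin":0,"jaw":0.2},
    {"travel":[0,0,0],"spin":0,"jaw":0.2},
  ],
)

```text
clock: 12.22
tool_pos: [0.526, 0.149, 0.0251]
tool_rot: [[0.022, 1.0, 0.0], [1.0, -0.022, 0.0], [0.0, 0.0, -1.0]]
wrist_force: [0.1, -0.1, -2.7]
gripper_width: 0.347
finger_force: 29.9
```

```bash
python3 - <<'E'
from h import *
s=robot.state();print(s["clock"],s["tool_pos"],s["tool_rot"].round(3) if hasattr(s["tool_rot"],"round") else s["tool_rot"])
for n in("top","side"):
    c=robot.get_calibration(n);p,D=robot.get_image(n);np.savez(f"{n}2.npz",p=p,D=D,c=np.array(c,dtype=object))
    if n=="side": cv2.imwrite("pics/s2.png",cv2.resize(p[130:290,270:450],(0,0),fx=3.6,fy=3.6,interpolation=cv2.INTER_CUBIC))
    P=cloud(c,D);m=(P[...,2]>.017)&(P[...,2]<.027)&(abs(P[...,0]-.525)<.022)&(P[...,1]>.0)&(P[...,1]<.16)&(D>0)
    Q=P[m]
    if len(Q)>10:r=cv2.minAreaRect((Q[:,:2]*1000).astype(np.float32));print(n,len(Q),r,cv2.boxPoints(r).round(1).tolist())
E
```

```text
12.225 [0.52602206 0.14901904 0.02507521] [[ 0.022  1.     0.   ]
 [ 1.    -0.022  0.   ]
 [ 0.     0.    -1.   ]]
side 349 ((524.8803100585938, 103.31111907958984), (42.81437683105469, 112.28411865234375), 0.0996548980474472) [[503.3999938964844, 159.39999389648438], [503.6000061035156, 47.099998474121094], [546.4000244140625, 47.20000076293945], [546.2000122070312, 159.5]]
```

View pics/s2.png

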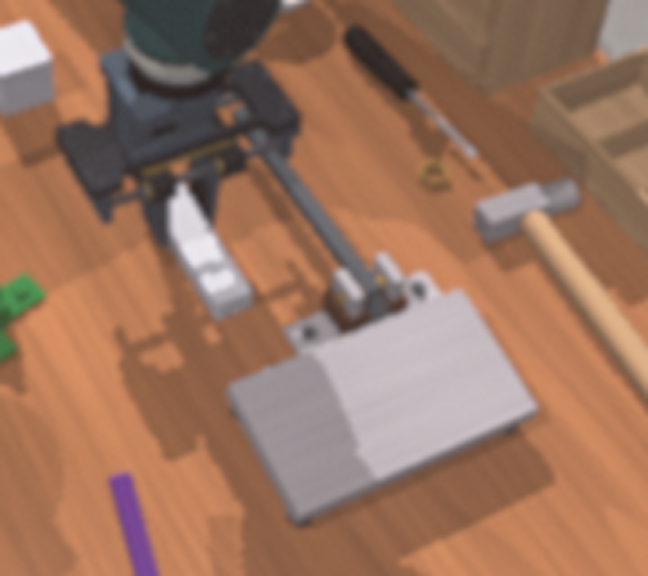

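The side view shows the packing's front top corners near (209,300) and (246,280), and the block's raised top edge from (230,388) to (462,293). The path is clear. I'll check these positions numerically.

```bash
python3 - <<'E'
from h import *
c=np.load("side2.npz",allow_pickle=True)["c"].item()
F=lambda L:[((x+.5)/3.6+269.5,(y+.5)/3.6+129.5) for x,y in L]
print("front",at_z(c,F([(209,300),(246,280)]),.023).round(4).tolist())
e=at_z(c,F([(230,388),(462,293)]),.0545);print("edge",e.round(4).tolist(),(e[1]-e[0])[1]/(e[1]-e[0])[0])
z=np.load("side2.npz",allow_pickle=True);P=cloud(c,z["D"])
m=(P[...,2]>.019)&(P[...,2]<.027)&(abs(P[...,0]-.525)<.022)&(P[...,1]>.04)&(P[...,1]<.12)
Q=P[m]
for y in np.arange(.045,.12,.01):
    q=Q[abs(Q[:,1]-y)<.005]
    if len(q):print(round(y,3),q[:,0].min().round(4),q[:,0].max().round(4),np.median(q[:,2]).round(4),len(q))
E
```

```text
front [[0.5038, 0.0551, 0.023], [0.5389, 0.0593, 0.023]]
edge [[0.4675, -0.0431, 0.0545], [0.6642, -0.048, 0.0545]] -0.024968217948638127
0.045 0.5075 0.5358 0.0213 11
0.055 0.5065 0.5383 0.0235 34
0.065 0.5083 0.5391 0.024 31
0.075 0.5083 0.5399 0.0231 29
0.085 0.5085 0.539 0.0236 32
0.095 0.5093 0.5392 0.0235 26
0.105 0.5105 0.5401 0.0234 27
0.115 0.5088 0.5402 0.0235 34
```

```bash
python3 - <<'E'
from h import *
for n in("side2","top2","t"):
    z=np.load(n+".npz",allow_pickle=True);c=z["c"].item();P=cloud(c,z["D"]);p=z["p"]
    for x in(.49,.51,.53):
        m=(abs(P[...,0]-x)<.01)&(P[...,1]>-.16)&(P[...,1]<.02)&(P[...,2]>.03)&(P[...,2]<.065);Q=P[m]
        if len(Q)<20: print(n,x,len(Q));continue
        k=Q[:,1]<-.05;l=np.polyfit(Q[k,1],Q[k,2],1);on=abs(np.polyval(l,Q[:,1])-Q[:,2])<.004
        print(n,x,len(Q),"ymax",np.sort(Q[on,1])[-3:].round(4),"ymin",np.sort(Q[on,1])[:2].round(4),"z at -.036",np.polyval(l,-.036).round(4))
E
```

```text
side2 0.49 309 ymax [-0.0405 -0.0404 -0.0401] ymin [-0.1475 -0.1474] z at -.036 0.0551
side2 0.51 313 ymax [-0.041  -0.041  -0.0394] ymin [-0.1483 -0.1482] z at -.036 0.0551
side2 0.53 305 ymax [-0.0414 -0.04   -0.0387] ymin [-0.1492 -0.1484] z at -.036 0.0559
top2 0.49 32 ymax [-0.0393 -0.0391 -0.039 ] ymin [-0.074  -0.0718] z at -.036 0.0538
top2 0.51 209 ymax [-0.0386 -0.0383 -0.0382] ymin [-0.1455 -0.1437] z at -.036 0.0546
top2 0.53 296 ymax [-0.04   -0.0399 -0.0398] ymin [-0.1463 -0.1462] z at -.036 0.0557
t 0.49 305 ymax [-0.039  -0.039  -0.0373] ymin [-0.1447 -0.1446] z at -.036 0.0552
t 0.51 289 ymax [-0.0385 -0.0384 -0.0382] ymin [-0.1469 -0.1465] z at -.036 0.0558
t 0.53 296 ymax [-0.0396 -0.0392 -0.0381] ymin [-0.1464 -0.1464] z at -.036 0.0556
```

Call:
play_rows(
  deltas=[
    {"travel":[-0.015,-0.001,0.0005],"spin":0,"jaw":0.2},
    {"travel":[-0.02,0,0],"spin":0,"jaw":0.2},
    {"travel":[-0.02,0,0],"spin":0,"jaw":0.2},
    {"travel":[-0.015,0,0],"spin":0,"jaw":0.2},
    {"travel":[-0.01,0,0],"spin":0,"jaw":0.2},
  ],
)

```text
clock: 12.95
tool_pos: [0.5229, 0.0674, 0.0245]
tool_rot: [[0.023, 1.0, -0.0], [1.0, -0.023, -0.0], [-0.0, -0.0, -1.0]]
wrist_force: [0.6, 0.7, -2.1]
gripper_width: 0.347
finger_force: 29.9
```

Call:
play_rows(
  deltas=[
    {"travel":[-0.006,0,0],"spin":0,"jaw":0.2},
    {"travel":[-0.006,0,0],"spin":0,"jaw":0.2},
    {"travel":[-0.006,0,0],"spin":0,"jaw":0.2},
    {"travel":[0,0,0],"spin":0,"jaw":0.2},
    {"travel":[0,0,0],"spin":0,"jaw":0.2},
  ],
)

```text
clock: 13.58
tool_pos: [0.5226, 0.0508, 0.0245]
tool_rot: [[0.022, 1.0, 0.0], [1.0, -0.022, -0.0], [-0.0, 0.0, -1.0]]
wrist_force: [-0.5, 0.0, -2.5]
gripper_width: 0.349
finger_force: 29.9
```

Call:
play_rows(
  deltas=[
    {"travel":[-0.006,0,0],"spin":0,"jaw":0.2},
    {"travel":[-0.006,0,0],"spin":0,"jaw":0.2},
    {"travel":[-0.005,0,0],"spin":0,"jaw":0.2},
    {"travel":[0,0,0.0005],"spin":0,"jaw":0.2},
    {"travel":[0,0,0],"spin":0,"jaw":0.2},
  ],
)

```text
clock: 14.2
tool_pos: [0.5224, 0.0333, 0.0243]
tool_rot: [[0.022, 1.0, 0.0], [1.0, -0.022, -0.0], [-0.0, 0.0, -1.0]]
wrist_force: [-2.5, -3.3, 5.5]
gripper_width: 0.348
finger_force: 29.9
```

```bash
python3 - <<'E'
from h import *
s=robot.state();print(s["clock"],s["tool_pos"],s["wrist_force"])
n="side";c=robot.get_calibration(n);p,D=robot.get_image(n);np.savez("side3.npz",p=p,D=D,c=np.array(c,dtype=object))
cv2.imwrite("pics/s3.png",cv2.resize(p[160:290,290:440],(0,0),fx=4.5,fy=4.5,interpolation=cv2.INTER_CUBIC))
E
```

```text
14.2 [0.52241401 0.0332528  0.024344  ] [-2.48682855 -3.28513857  5.4565892 ]
```

View pics/s3.png

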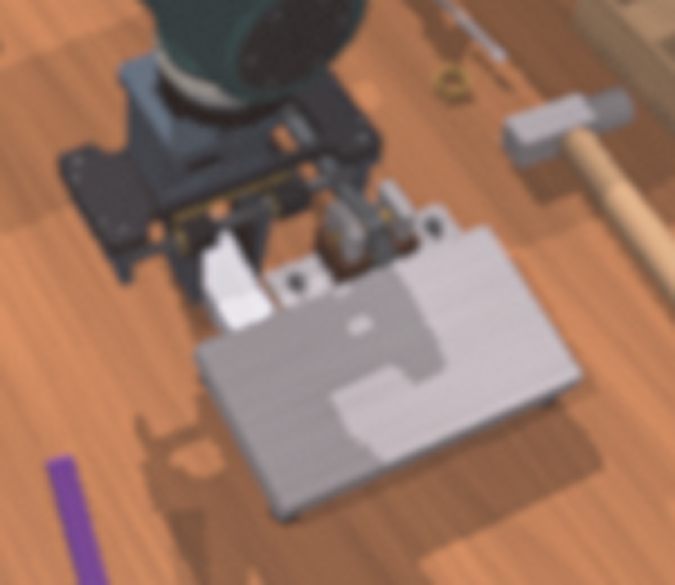

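The side view shows the packing bar at about (240,300), running under the raised edge beside the pry bar, with the block in place. I'll release, lift straight up and retreat.

Call:
play_rows(
  deltas=[
    {"travel":[0,0,0],"spin":0,"jaw":0.45},
    {"travel":[0,0,0],"spin":0,"jaw":0.5},
    {"travel":[0,0,0],"spin":0,"jaw":0.5},
    {"travel":[0,0,0],"spin":0,"jaw":0.5},
    {"travel":[0,0,0],"spin":0,"jaw":0.5},
  ],
)

```text
clock: 14.88
tool_pos: [0.5222, 0.0337, 0.024]
tool_rot: [[0.022, 1.0, -0.0], [1.0, -0.022, -0.0], [-0.0, -0.0, -1.0]]
wrist_force: [-0.0, 0.1, -0.6]
gripper_width: 0.503
finger_force: 0.0
```

Call:
play_rows(
  deltas=[
    {"travel":[0,0,-0.02],"spin":0,"jaw":0.5},
    {"travel":[0,0,-0.04],"spin":0,"jaw":0.5},
    {"travel":[0,0,-0.06],"spin":0,"jaw":0.5},
    {"travel":[0.06,0,-0.04],"spin":0,"jaw":0.5},
    {"travel":[0.06,0,0],"spin":0,"jaw":0.5},
  ],
)

```text
clock: 15.5
tool_pos: [0.5264, 0.1468, 0.182]
tool_rot: [[0.024, 1.0, 0.005], [1.0, -0.024, 0.001], [0.001, 0.005, -1.0]]
wrist_force: [-0.2, -0.5, -1.0]
gripper_width: 0.498
finger_force: 0.0
```

Call:
play_rows(
  deltas=[
    {"travel":[0.06,0,0],"spin":0,"jaw":0.5},
    {"travel":[0.06,0,0],"spin":0,"jaw":0.5},
    {"travel":[0.06,0,0],"spin":0,"jaw":0.5},
    {"travel":[0.04,0,0],"spin":0,"jaw":0.5},
    {"travel":[0,0,0],"spin":0,"jaw":0.5},
  ],
)

```text
clock: 16.12
tool_pos: [0.5292, 0.368, 0.1785]
tool_rot: [[0.019, 1.0, 0.0], [1.0, -0.019, 0.0], [0.0, 0.0, -1.0]]
wrist_force: [-0.5, -0.5, -0.8]
gripper_width: 0.502
finger_force: 0.0
```

```bash
python3 bar.py pics/t4.png; python3 - <<'E'
from h import *
s=robot.state();print(s["clock"],s["tool_pos"])
n="side";c=robot.get_calibration(n);p,D=robot.get_image(n);np.savez("side4.npz",p=p,D=D,c=np.array(c,dtype=object))
for n in("t","side4"):
    z=np.load(n+".npz",allow_pickle=True);c=z["c"].item();P=cloud(c,z["D"])
    m=(P[...,2]>.017)&(P[...,2]<.028)&(abs(P[...,0]-.524)<.022)&(P[...,1]>-.032)&(P[...,1]<.1);Q=P[m]
    r=cv2.minAreaRect((Q[:,:2]*1000).astype(np.float32));print(n,len(Q),r[1:],"rear y",np.sort(Q[:,1])[-5:].round(4),cv2.boxPoints(r).round(1).tolist())
    for x in(.49,.55,.64):
        Q=P[(abs(P[...,0]-x)<.01)&(P[...,1]>-.16)&(P[...,1]<-.02)&(P[...,2]>.03)&(P[...,2]<.065)];print(x,"block y",np.sort(Q[:,1])[[2,-3]].round(4))
E
```

```text
bar y0.04 z 0.0427 n42
bar y0.06 z 0.0424 n42
bar y0.08 z 0.0419 n44
bar y0.10 z 0.0413 n44
bar y0.12 z 0.0405 n42
bar y0.14 z 0.0408 n42
bar y0.16 z 0.0401 n40
bar y0.18 z 0.0396 n42
bar y0.20 z 0.0397 n40
bar y0.22 z 0.0391 n15
block plane [0.0046 0.1729 0.0462]
16.175 [0.52911258 0.36642135 0.17835778]
t 398 ((94.72996520996094, 32.8251953125), 88.51016998291016) rear y [0.0621 0.0624 0.0625 0.0628 0.063 ] [[504.5, -31.399999618530273], [537.2999877929688, -32.20000076293945], [539.7999877929688, 62.5], [506.8999938964844, 63.29999923706055]]
0.49 block y [-0.1444 -0.036 ]
0.55 block y [-0.1457 -0.0376]
0.64 block y [-0.1481 -0.0388]
side4 293 ((84.58370208740234, 32.87937545776367), 87.7245864868164) rear y [0.061  0.0613 0.0618 0.0625 0.0634] [[503.70001220703125, -21.0], [536.5, -22.299999237060547], [539.9000244140625, 62.20000076293945], [507.0, 63.5]]
0.49 block y [-0.1471 -0.041 ]
0.55 block y [-0.1485 -0.0414]
0.64 block y [-0.1496 -0.044 ]
```

View pics/t4.png

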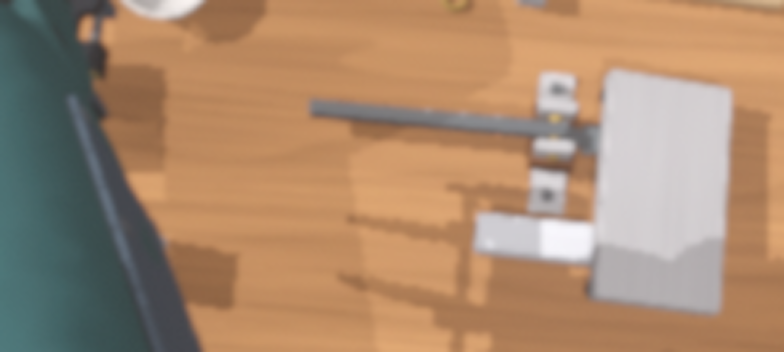

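The top view shows the packing bar square under the raised edge, about 31 mm in, with its visible end at (475,235). The pry bar is still level and the block hasn't moved. Handing in.

```bash
python3 -c "
from plant import robot
print(robot.sign_off())"
```

```text
the job is handed in; nothing more can be done
None
```

The job is done and handed in at about 16 s of the 56 s: the pry bar is down on its stop, and the packing bar lies square about 31 mm under the raised edge (by camera), released, with the steel block still in place.

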